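Eject a mould from a push-latch well and shut the lift

TASK

Press the console's round thumb pad once, gently and slowly, all the way to its stop and let go, so that the push latch frees the lift and the mould rises out of its well. Lift the mould out and set it down upright near the middle of the cooling plate (do not drop it), then press the empty lift down by its pad and let go so that it stays latched down. Press only on the pad, never through the mould and never hard (more than 22 N spoils the latch), and leave the jar, cassette box and forceps where they are.

Things in the scene. Friction and masses are not known exactly. Their poses are not given: they have to be found in the camera images.
- console: fixed blue and white box 170 (x) x 210 (y) x 85 mm high. Origin: centre of its underside on the table; its flat white deck is 85 mm above that. Well opening 44 (x) x 33 (y) mm in the deck centred at x=0, y=-45 mm; round thumb pad on a post at x=0, y=+55 mm. Console axes are turned by its yaw.
- lift (a joint): how far the spring lift (platform in the well and thumb pad together) is down, m: 0 up (free), about 0.0175 latched down, as at the start. Hidden push-push catch: it changes state (latched to free, free to latched) only when pushed to its lower stop and let rise; 2 mm short of the stop does not do it. The stop is unseen and differs between units and between releasing and latching: 0.025 to 0.037. Feel for it.
- pad_top (a point): centre of the flat top of the grey round thumb pad, 28 mm diameter, 10 mm thick, on a 12 mm post. It is 52 mm above the deck with the lift up, 34 mm latched, 15 to 27 mm at the lower stop. The spring pushes back with 2 to 6 N early in a press, 6 to 8 N just before the stop; on the stop the force rises sharply, 5 to 10 N per mm: slow down; 10 to 13 N is firmly on the stop.
- pad: the thumb pad itself; origin at the centre of its underside, 10 mm below pad_top
- mould_center (a point): centre (half-way up) of the mould: deep steel mould with a white plastic cassette on top, 40 (own x) x 28.5 (own y) x 34 mm tall (own z), about 0.12 kg, loose on the platform in the well, squared to the console. Its top is 2 mm above the deck when latched, 20 mm with the lift up: then grip it across its 28.5 mm sides and lift straight up (14 mm of it is still in the well).
- mould: the same mould; origin at the centre of its underside
- cold_plate: fixed cooling plate: grey base 160 (x) x 130 (y) mm, bare aluminium top 150 x 120 mm, flat, 24 mm above the table. Origin: centre of its underside on the table.
- jar: bystander: amber glass jar with a white cap, diameter 56 mm, 75 mm tall; origin at the centre of its underside
- cassette_box: bystander: open grey plastic box of cassettes, 70 x 160 x 30 mm; origin at the centre of its underside
- forceps: bystander: steel forceps lying flat, about 120 mm long, 8 mm thick; origin near its middle, on the table
There are look-alikes about, which are no part of the job. What is shaped like the mould but blue, pink or yellow is not meant.

How it is judged:
On the way, in this order (a step that is already met when the one before it is completed fails the run):
1. the lift is released and stands up (value of joint lift below 0.003 m), for 0.2 s.
2. the mould stands upright on the cooling plate, let go (x of mould_center in the frame of cold_plate between -0.057 and 0.057 m and y of mould_center in the frame of cold_plate between -0.042 and 0.042 m and z of mould_center in the frame of cold_plate between 0.037 and 0.045 m and angle between mould_center's own z axis and vertical below 0.1 rad and contact force between the fingers and mould below 0.1 N and linear speed of mould below 0.02 m/s), for 0.2 s.
At the end, for the whole second after the job is handed in: The mould stands upright (within 0.1 rad) and still on the aluminium top of the cooling plate, its centre within 57 mm (plate x) and 42 mm (plate y) of the plate's middle, let go; the lift is latched down by itself (joint 0.016 to 0.020), pad not touched (all of step 2 and value of joint lift between 0.016 and 0.02 m and contact force between the fingers and pad below 0.1 N).
It fails at once if the thumb pad is pressed with more than 22 N (contact force between anything else and pad above 22 N).
It fails at once if the lift is pressed down by way of the mould (contact force between the fingers and mould above 0.5 N and value of joint lift above 0.0215 m).
It fails at once if the mould is dropped: in the air more than 8 mm above the plate, held by nothing (distance of mould_center from where it was at the start of the episode above 0.06 m and contact force between anything else and mould below 0.02 N and z of mould_center in the frame of cold_plate above 0.049 m).
It fails at once if the jar, the cassette box or the forceps is moved more than 20 mm (distance of any of jar, cassette_box, forceps from where it was at the start of the episode above 0.02 m).
It also fails if it takes over 72 s, if anything falls off the work surface, if the arm or the gripper's body presses on something with over 40 N, if the wrist force passes 120 N, or if a joint passes its speed limit or range.

ROBOT

A 7-joint arm with a two-finger parallel gripper is mounted at the origin on the work surface. World frame = base frame: x ahead of the robot, y to its left, z up, the work surface at z = 0. Lengths are in m, angles in rad, forces in N, time in s.
With the tool pointing down it reaches from about 0.425 to 0.875 m from the base axis. Payload 4.7 kg.
Tool frame: the origin (TCP) lies between the finger pads; the fingertips stand ctrl.tip_reach ahead of it and the grasp point (between the pads) lies 5 mm behind it (ctrl.tip_reach is the distance from the TCP to the fingertips, in m); z points along the fingers, y is the direction in which the jaws open and shut (so a half turn about z gives the same grasp; the last joint's range is limited). The gripper opens to 87 mm and grips with 3 to 60 N. Pads are 19 mm wide; open, the fingers measure 117 mm over their backs; the gripper's body (75 mm by 190 mm) begins 51 mm behind the grasp point.
Start: joints at [1.256, 0.321, -0.07, 1.45, 0.023, 1.371, -0.057], TCP at [0.21, -0.615, 0.237] pointing down, gripper open.
Joint ranges: [-2.86, 2.86], [-0.3, 2.09], [-1.38, 1.24], [0.06, 2.45], [-1.56, 4.7], [0.09, 2.05], [-2.69, 2.69]. Speed limits (rad/s): [2.57, 2.57, 3.14, 3.14, 3.14, 3.14, 3.14].

INTERFACE

Orientations are given as a rotation vector (axis times angle).
In Python, from bench import ctrl gives the robot as it stands.
- The arm moves only by the shell command python3 -m handwheel 'ROWS' [FORCE]. ROWS is JSON, a list of rows, each a list of 7 numbers: the shift along the tool's x, y, z in mm, then the turn, a rotation vector about the tool's x, y, z in rad, then the gripper's target within -1 to 1 (shut at 1, half-way at 0, fully open at -1). In form: [[dx, dy, dz, ax, ay, az, grip], ...]. A call has 1 to 12 rows; each row is the pose to reach, as a shift and turn from the pose commanded when the call began, along the tool's axes at that moment; what a row does not reach only later rows make up. A row lasts 1/8 s, in which the tool goes at most 62.5 mm and 10.7 degrees, less where a joint would pass 70% of its speed; a pose out of reach is approached as far as the arm can. A call with a gripper value outside its range is refused whole. The fingers move at their own pace and stop on an object; FORCE is the grip in N (left out, the last holds). Time passes only in rows, so rows that repeat a pose let the fingers close. It gives the time, the measured TCP pose, the force and the opening at its end, in the units of the state.
- ctrl.get_state(): the state, without advancing time (a new reading comes with each control period).
- ctrl.get_image(name): name is "side" or "top"; returns the picture (384x512x3 uint8, red, green, blue); there is no depth.
- ctrl.camera_model(name): a dict with "mtx" (3x3 intrinsics, pixels), "xyz" and "orientation" of the camera in the world. Camera axes: x right, y up, looking along -z (the intrinsics and any distortion apply to the point x, -y, -z); pixel columns grow to the right and rows downward; lengths in m; the calibration is good to about 2 mm. A picture is of the moment at which its call begins. camera_model takes no time and is no camera call.
- ctrl.close_job(): hands the job in, once; it reports no verdict.
The state is a dict: "time": time; "joint_positions": joint angles; "qd": joint speeds; "joint_torque": joint torques, N m; "position": TCP position; "tool_rot": TCP orientation; "ft_force": force on the tool from outside, world axes, zero at the start; "torque": the same for the moment, N m; "grip_width": opening from 0.0 (shut) to 1.0 (fully open).
Only numpy, scipy, OpenCV 4.12 (cv2) and the standard library are available. Lean on these libraries where they do the work, as an engineer would, in place of code of your own. Each camera call takes 0.05 s, during which the arm holds its last target.

## Working session

There is one attempt and no reset: what is moved stays moved. The work goes in short steps, Python scripts to look and compute and a shell command to move; the robot and the scene stay as the last step left them, time stands still between calls to the robot, and variables do not carry over. Pictures are saved under pics/ and viewed, and the job is handed in when it is done.

```bash
mkdir -p pics; ls
python3 - <<'E'
from bench import ctrl
import cv2
for n in("side","top"):
    im=ctrl.get_image(n); cv2.imwrite(f"pics/{n}0.png",cv2.cvtColor(im,cv2.COLOR_RGB2BGR)); print(n,ctrl.camera_model(n))
print(ctrl.get_state(),ctrl.tip_reach)
E
```

```text
pics
side {'mtx': array([[350.64492452,   0.        , 254.44228745],
       [  0.        , 350.64492452, 190.50263018],
       [  0.        ,   0.        ,   1.        ]]), 'xyz': array([0.38241851, 0.56167518, 0.70239222]), 'orientation': array([ 0.1578465 , -1.12940882, -2.64887638])}
top {'mtx': array([[446.21491477,   0.        , 253.44715885],
       [  0.        , 446.21491477, 188.51383247],
       [  0.        ,   0.        ,   1.        ]]), 'xyz': array([ 0.43845658, -0.03118123,  1.14422086]), 'orientation': array([ 0.0834685 , -0.08811473, -1.59162653])}
{'time': 0.1, 'joint_positions': array([ 1.25610252,  0.32176975, -0.07010488,  1.45153733,  0.02262271,
        1.37082346, -0.05690452]), 'qd': array([-9.42471534e-05, -2.11581016e-03,  1.07078417e-03, -2.99407535e-03,
       -1.11357438e-03, -5.62088855e-04, -2.91182243e-04]), 'joint_torque': array([-1.41527529e-03, -4.92570519e+01, -4.06736713e-01, -3.13398814e+01,
       -6.42099534e-02,  3.95196257e-02,  3.50332959e-05]), 'position': array([ 0.20969256, -0.61474678,  0.23556535]), 'tool_rot': array([-3.09754054e+00, -5.13937953e-01,  6.18415536e-04]), 'ft_force': array([-0.08748569,  0.09213014, -0.80561161]), 'torque': array([ 0.00698235, -0.01069261,  0.03484848]), 'grip_width': 1.0004070648241035} 0.014
```

View pics/top0.png

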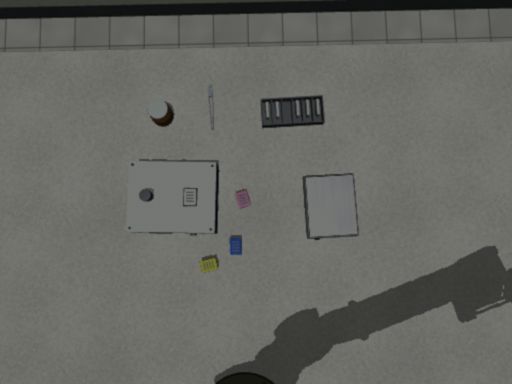

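View pics/side0.png

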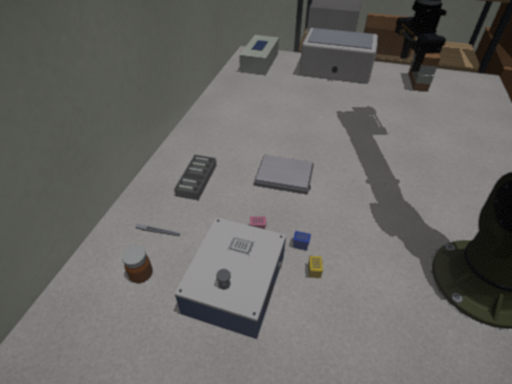

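```bash
cat > h.py <<'E'
import numpy as np
from scipy.spatial.transform import Rotation as R
from bench import ctrl
def ray(n,u,v):
    c=ctrl.camera_model(n); K=np.array(c['mtx']); p=np.linalg.inv(K)@[u,v,1]
    return np.array(c['xyz']), R.from_rotvec(c['orientation']).as_matrix()@[p[0],-p[1],-p[2]]
def at_z(n,u,v,z):
    o,d=ray(n,u,v); return o+d*(z-o[2])/d[2]
def proj(n,P):
    c=ctrl.camera_model(n); q=R.from_rotvec(c['orientation']).as_matrix().T@(np.array(P)-c['xyz'])
    w=np.array(c['mtx'])@[q[0],-q[1],-q[2]]; return w[:2]/w[2]
def tri(a,b):
    o1,d1=ray('top',*a);o2,d2=ray('side',*b)
    s=np.linalg.lstsq(np.c_[d1,-d2],o2-o1,rcond=None)[0]
    p,q=o1+s[0]*d1,o2+s[1]*d2; return (p+q)/2,np.linalg.norm(p-q)
E
python3 - <<'E'
import cv2
t=cv2.imread('pics/top0.png');s=cv2.imread('pics/side0.png')
def c(im,x,y,w,h,k,n): cv2.imwrite(n,cv2.convertScaleAbs(cv2.resize(im[y:y+h,x:x+w],None,fx=k,fy=k,interpolation=cv2.INTER_CUBIC),alpha=1.3))
c(t,120,150,100,90,6,'pics/ct.png'); c(t,295,165,75,80,7,'pics/cp.png'); c(s,170,210,130,120,5,'pics/cs.png')
E
```

```text
(no output)
```

View pics/ct.png

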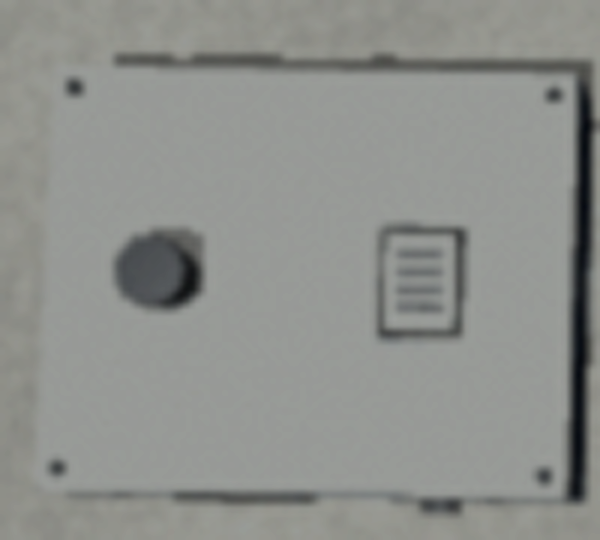

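View pics/cp.png

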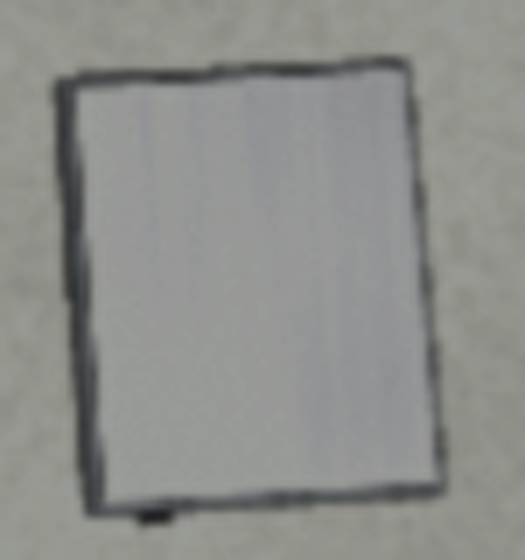

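View pics/cs.png

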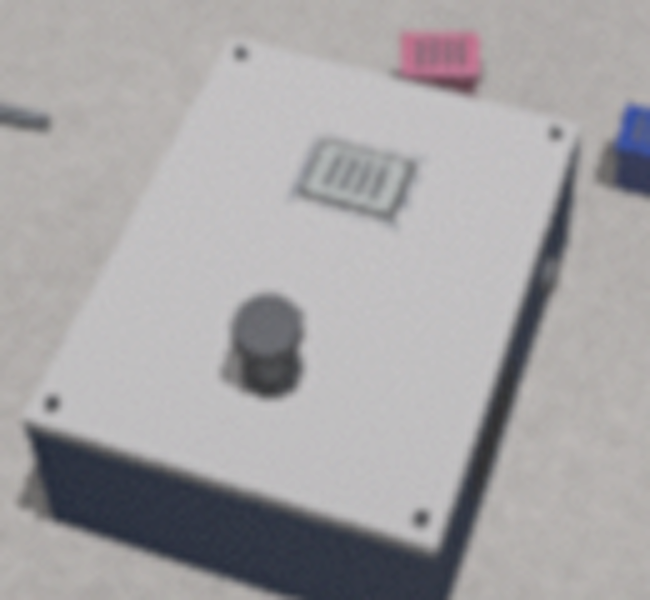

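Candidates for the mould, in the top view: white in the well (190,197), pink (242,199), blue (236,246) and yellow (208,265). The description and the close crop point to the white one in the well. The pad is at crop (151,270) and the plate at (331,206).

Run:
```python
from h import *
T=lambda x,y:((x+.5)/6-.5+120,(y+.5)/6-.5+150)
S=lambda x,y:((x+.5)/5-.5+170,(y+.5)/5-.5+210)
P=lambda x,y:((x+.5)/7-.5+295,(y+.5)/7-.5+165)
print('pad tri',tri(T(150,270),S(267,325)),at_z('top',*T(150,270),.119),at_z('side',*S(267,325),.119))
print('mould tri',tri(T(421,282),S(357,180)),at_z('top',*T(421,282),.087),at_z('side',*S(357,180),.087))
a=[at_z('top',*T(*p),.085) for p in((74,87),(554,95),(544,476),(57,467))]
b=[at_z('side',*S(*p),.085) for p in((52,403),(240,53),(555,133),(421,518))]
for p,q in zip(a,b):print(p,q)
for n,a in(('t',a),('s',b)):
    a=np.array(a);print(n,a.mean(0)); d=(a[0]+a[3]-a[1]-a[2])/2; print('yaw of +y',np.degrees(np.arctan2(-d[0],d[1])),np.linalg.norm(d)); d=(a[0]+a[1]-a[2]-a[3])/2; print('yaw x',np.degrees(np.arctan2(d[1],d[0])))
c=[at_z('top',*P(*p),.024) for p in((77,80),(408,66),(440,488),(103,503))]
c=np.array(c);print(c,c.mean(0));d=(c[0]+c[1]-c[2]-c[3])/2;print('plate yaw',np.degrees(np.arctan2(d[1],d[0])),np.linalg.norm(d))
s=ctrl.get_state();print(R.from_rotvec(s['tool_rot']).as_matrix())
```

```text
pad tri (array([0.5432219 , 0.21676809, 0.11634626]), np.float64(0.0018014606281658281)) [0.54206855 0.21591277 0.119     ] [0.54339795 0.21843534 0.119     ]
mould tri (array([0.53936522, 0.11699644, 0.08303846]), np.float64(0.001787126180542213)) [0.53810971 0.11626591 0.087     ] [0.53925456 0.11992817 0.087     ]
[0.61977684 0.25478605 0.085     ] [0.62184897 0.25511383 0.085     ]
[0.61224212 0.06280978 0.085     ] [0.61459353 0.06341411 0.085     ]
[0.46045693 0.06865147 0.085     ] [0.46247863 0.06904122 0.085     ]
[0.46832808 0.26042774 0.085     ] [0.46951181 0.26093441 0.085     ]
t [0.54020099 0.16166876 0.085     ]
yaw of +y -2.2989226971748624 0.1920308255575682
yaw x -2.168739729733721
s [0.54210823 0.16212589 0.085     ]
yaw of +y -2.133248890458737 0.19192947306523578
yaw x -2.153359452846771
[[ 0.58981551 -0.16863789  0.024     ]
 [ 0.59224254 -0.2887043   0.024     ]
 [ 0.44004853 -0.29300058  0.024     ]
 [ 0.43745224 -0.17253024  0.024     ]] [ 0.5148897  -0.23071825  0.024     ]
plate yaw 1.5401391016775663 0.15233367398200512
[[ 9.46417414e-01  3.22945246e-01 -6.67787919e-04]
 [ 3.22945918e-01 -9.46416037e-01  1.61823042e-03]
 [-1.09405375e-04 -1.74718083e-03 -9.99998468e-01]]
```

```bash
python3 -m handwheel '[[40,-25,-2,0,0,0.03,1],[90,-56,-3,0,0,0.1,1],[140,-87,-5,0,0,0.2,1],[190,-118,-6,0,0,0.3,1],[240,-149,-8,0,0,0.367,1],[290,-180,-9,0,0,0.367,1],[340,-211,-11,0,0,0.367,1],[390,-242,-13,0,0,0.367,1],[430,-267,-14,0,0,0.367,1],[456,-283,-15,0,0,0.367,1],[456,-283,-15,0,0,0.367,1],[456,-283,-15,0,0,0.367,1]]' 20
cat > go.py <<'E'
import sys
from h import *
s=ctrl.get_state(); M=R.from_rotvec(s['tool_rot']).as_matrix()
t=np.array([float(a) for a in sys.argv[1:4]]); yaw=np.radians(float(sys.argv[4]))
c,n=np.cos(yaw),np.sin(yaw); G=np.array([[c,n,0],[n,-c,0],[0,0,-1]])
print('shift mm',np.round(M.T@(t-s['position'])*1000,1),'turn',np.round(R.from_matrix(M.T@G).as_rotvec(),4),'t',s['time'],'F',s['ft_force'],'w',s['grip_width'],'pos',s['position'])
E
python3 go.py .5433 .2169 .20 -2.2
```

```text
time: 1.6
position: [0.5493, -0.2011, 0.251]
tool_rot: [3.14, -0.061, -0.002]
ft_force: [-0.5, -1.3, -0.9]
grip_width: 0.004
shift mm [ -22.3 -417.5   50.8] turn [ 0.0006  0.0013 -0.0008] t 1.6 F [-0.51762905 -1.27649518 -0.88793441] w 0.004315552169157413 pos [ 0.54931654 -0.20109681  0.25103897]
```

```bash
python3 -m handwheel '[[-2,-35,5,0,0,0,1],[-4,-85,10,0,0,0,1],[-7,-135,20,0,0,0,1],[-10,-185,30,0,0,0,1],[-12,-235,40,0,0,0,1],[-15,-285,50,0,0,0,1],[-17,-335,50,0,0,0,1],[-20,-380,50,0,0,0,1],[-22,-408,50,0,0,0,1],[-22.3,-417.5,50,0,0,0,1],[-22.3,-417.5,50,0,0,0,1],[-22.3,-417.5,50,0,0,0,1]]'
python3 go.py .5433 .2169 .138 -2.2; python3 -c "
from bench import ctrl;import cv2
for n in('side','top'): cv2.imwrite(f'pics/{n}1.png',cv2.cvtColor(ctrl.get_image(n),cv2.COLOR_RGB2BGR))
s=cv2.imread('pics/side1.png')[190:330,150:310];t=cv2.imread('pics/top1.png')[130:250,100:240]
a=cv2.resize(s,(480,420));b=cv2.resize(t,(490,420));cv2.imwrite('pics/a1.png',cv2.resize(cv2.hconcat([a,b[:,:300]]),None,fx=1,fy=1))"
```

```text
time: 3.1
position: [0.5444, 0.2155, 0.2013]
tool_rot: [3.139, -0.065, -0.0]
ft_force: [0.0, -0.4, 0.6]
grip_width: 0.006
shift mm [-1.1 -1.5 63.3] turn [ 0.0015 -0.     -0.003 ] t 3.1 F [ 0.03241925 -0.40540152  0.58910957] w 0.006014075285707058 pos [0.54436319 0.21545187 0.20132875]
```

View pics/a1.png

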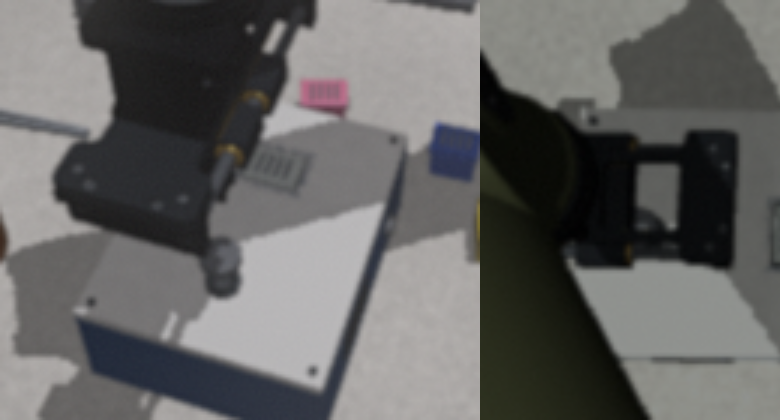

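The side crop shows the shut gripper right over the pad (crop about (222,265)). Nothing has moved.

```bash
python3 -m handwheel '[[-0.5,-0.7,15,0,0,0,1],[-1,-1.5,30,0,0,0,1],[-1,-1.5,45,0,0,0,1],[-1,-1.5,55,0,0,0,1],[-1,-1.5,60,0,0,0,1],[-1,-1.5,60,0,0,0,1],[-1,-1.5,60,0,0,0,1]]'
python3 go.py .5433 .2169 .133 -2.2
python3 -m handwheel '[[0,0,2,0,0,0,1],[0,0,4,0,0,0,1],[0,0,6,0,0,0,1],[0,0,6,0,0,0,1]]'; python3 go.py .5433 .2169 .133 -2.2
```

```text
time: 4.08
position: [0.5431, 0.2197, 0.1421]
tool_rot: [-3.141, 0.06, -0.002]
ft_force: [0.5, 0.4, 0.9]
grip_width: 0.006
shift mm [0.2 2.8 9.1] turn [-0.0003 -0.001   0.0003] t 4.075 F [0.45065048 0.40387641 0.88474887] w 0.0060265883283480036 pos [0.54314924 0.21968121 0.14205726]
time: 4.58
position: [0.5426, 0.2194, 0.1353]
tool_rot: [3.141, -0.06, -0.001]
ft_force: [0.3, -0.4, 1.3]
grip_width: 0.004
shift mm [0.8 2.4 2.3] turn [0.0003 0.0005 0.0002] t 4.575 F [ 0.30962301 -0.43194799  1.2883191 ] w 0.004016010588770908 pos [0.54259144 0.21936289 0.13526116]
```

```bash
python3 -m handwheel '[[0.7,1.2,1,0,0,0,1],[0.7,2.4,2,0,0,0,1],[0.7,2.4,3,0,0,0,1],[0.7,2.4,4,0,0,0,1],[0.7,2.4,4,0,0,0,1]]'
python3 -m handwheel '[[0,0,0.7,0,0,0,1],[0,0,1.4,0,0,0,1],[0,0,2.1,0,0,0,1],[0,0,2.8,0,0,0,1],[0,0,3.5,0,0,0,1],[0,0,3.5,0,0,0,1],[0,0,3.5,0,0,0,1]]'; python3 go.py .5433 .2169 .1255 -2.2
```

```text
time: 5.2
position: [0.5436, 0.2175, 0.1321]
tool_rot: [-3.14, 0.06, -0.001]
ft_force: [-1.5, 1.1, 5.7]
grip_width: 0.003
time: 6.08
position: [0.5436, 0.2175, 0.1286]
tool_rot: [-3.141, 0.06, -0.001]
ft_force: [-1.6, 1.4, 5.3]
grip_width: 0.004
shift mm [-0.3  0.6  3.1] turn [-0.0005 -0.0008  0.0004] t 6.075 F [-1.59107944  1.38807451  5.28859928] w 0.0039057380634528872 pos [0.54359497 0.21753496 0.12864054]
```

```bash
python3 -m handwheel '[[0,0,0.5,0,0,0,1],[0,0,1,0,0,0,1],[0,0,1.5,0,0,0,1],[0,0,1.5,0,0,0,1]]'; python3 -m handwheel '[[0,0,0.5,0,0,0,1],[0,0,1,0,0,0,1],[0,0,1,0,0,0,1]]';python3 -m handwheel '[[0,0,0.5,0,0,0,1],[0,0,0.5,0,0,0,1]]'
```

```text
time: 6.58
position: [0.5436, 0.2175, 0.1271]
tool_rot: [-3.141, 0.06, -0.001]
ft_force: [-1.5, 1.0, 5.9]
grip_width: 0.002
time: 6.95
position: [0.5436, 0.2176, 0.1262]
tool_rot: [-3.141, 0.059, -0.001]
ft_force: [-0.8, 1.6, 5.6]
grip_width: 0.004
time: 7.2
position: [0.5436, 0.2176, 0.1257]
tool_rot: [-3.141, 0.06, -0.001]
ft_force: [-1.6, 0.2, 5.6]
grip_width: 0.002
```

```bash
python3 -m handwheel '[[0,0,0.6,0,0,0,1],[0,0,0.6,0,0,0,1]]'; python3 -m handwheel '[[0,0,0.7,0,0,0,1],[0,0,0.7,0,0,0,1]]'
```

```text
time: 7.45
position: [0.5436, 0.2175, 0.1252]
tool_rot: [-3.141, 0.06, -0.001]
ft_force: [-1.7, 0.8, 6.2]
grip_width: 0.007
time: 7.7
position: [0.5436, 0.2175, 0.1245]
tool_rot: [-3.141, 0.06, -0.001]
ft_force: [-1.2, 0.3, 6.2]
grip_width: 0.005
```

```bash
python3 -m handwheel '[[0,0,0.5,0,0,0,1],[0,0,1,0,0,0,1],[0,0,1,0,0,0,1]]'
```

```text
time: 8.07
position: [0.5436, 0.2175, 0.1235]
tool_rot: [-3.141, 0.06, -0.001]
ft_force: [-1.2, 0.8, 6.3]
grip_width: 0.01
```

```bash
python3 -m handwheel '[[0,0,0.5,0,0,0,1],[0,0,1,0,0,0,1],[0,0,1,0,0,0,1]]'
```

```text
time: 8.45
position: [0.5436, 0.2175, 0.1227]
tool_rot: [-3.141, 0.06, -0.001]
ft_force: [-2.4, -0.0, 8.2]
grip_width: 0.003
```

```bash
python3 -m handwheel '[[0,0,0.5,0,0,0,1],[0,0,0.7,0,0,0,1],[0,0,0.7,0,0,0,1]]'
```

```text
time: 8.82
position: [0.5436, 0.2175, 0.1223]
tool_rot: [-3.141, 0.06, -0.002]
ft_force: [-2.3, 0.2, 9.2]
grip_width: 0.004
```

```bash
python3 -m handwheel '[[0,0,0.5,0,0,0,1],[0,0,0.5,0,0,0,1]]'
```

```text
time: 9.07
position: [0.5436, 0.2176, 0.122]
tool_rot: [-3.141, 0.06, -0.002]
ft_force: [-3.5, -0.4, 10.2]
grip_width: 0.007
```

```bash
python3 -m handwheel '[[0,0,0.4,0,0,0,1],[0,0,0.4,0,0,0,1]]'
```

```text
time: 9.32
position: [0.5437, 0.2176, 0.1219]
tool_rot: [-3.141, 0.06, -0.002]
ft_force: [-3.5, 0.7, 11.6]
grip_width: 0.005
```

```bash
python3 -m handwheel '[[0,0,0.4,0,0,0,1],[0,0,0.4,0,0,0,1]]'; python3 -m handwheel '[[0,0,-1,0,0,0,1],[0,0,-3,0,0,0,1],[0,0,-6,0,0,0,1],[0,0,-9,0,0,0,1],[0,0,-13,0,0,0,1],[0,0,-18,0,0,0,1],[0,0,-24,0,0,0,1],[0,0,-30,0,0,0,1],[0,0,-38,0,0,0,1],[0,0,-48,0,0,0,1],[0,0,-58,0,0,0,1],[0,0,-60,0,0,0,1]]'; python3 go.py .5395 .1169 .2 -2.2
```

```text
time: 9.57
position: [0.5437, 0.2176, 0.1217]
tool_rot: [-3.141, 0.06, -0.002]
ft_force: [-4.0, -0.6, 12.0]
grip_width: 0.001
time: 11.08
position: [0.5438, 0.2172, 0.1808]
tool_rot: [-3.141, 0.06, -0.002]
ft_force: [-0.1, -0.4, -0.1]
grip_width: 0.005
shift mm [ -0.5 100.4 -19.2] turn [-0.0003 -0.0015  0.0002] t 11.075 F [-0.06916709 -0.38395888 -0.08279903] w 0.005081890863193531 pos [0.54384479 0.21723079 0.18080818]
```

```bash
python3 -c "
from bench import ctrl;import cv2
cv2.imwrite('pics/s2.png',cv2.resize(cv2.cvtColor(ctrl.get_image('side'),cv2.COLOR_RGB2BGR)[190:330,150:310],None,fx=4,fy=4,interpolation=2))"
```

```text
(no output)
```

View pics/s2.png

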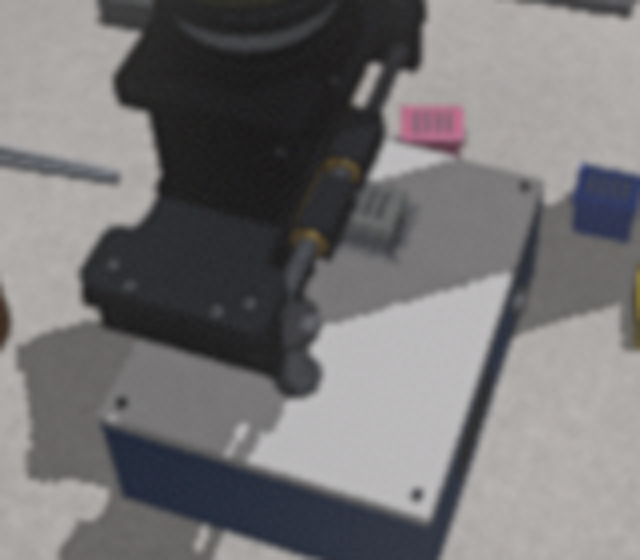

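The lift is released: the mould stands proud of the deck at crop (385,215) and the pad is up at (300,330). Next I go over the mould and open the gripper.

```bash
python3 -m handwheel '[[0,10,-10,0,0,0,1],[0,40,-19,0,0,0,0],[-0.5,70,-19,0,0,0,-1],[-0.5,90,-19,0,0,0,-1],[-0.5,99,-19,0,0,0,-1],[-0.5,100.4,-19,0,0,0,-1],[-0.5,100.4,-19,0,0,0,-1],[-0.5,100.4,-19,0,0,0,-1]]'; python3 go.py .5395 .1169 .103 -2.2;python3 -c "
from bench import ctrl;import cv2
cv2.imwrite('pics/s3.png',cv2.resize(cv2.cvtColor(ctrl.get_image('side'),cv2.COLOR_RGB2BGR)[170:320,160:320],None,fx=4,fy=4,interpolation=2))"
```

```text
time: 12.12
position: [0.5389, 0.1178, 0.1987]
tool_rot: [-3.141, 0.057, 0.0]
ft_force: [-0.2, -0.1, -1.1]
grip_width: 0.722
shift mm [ 0.6  1.  95.7] turn [-0.0004  0.0001  0.0018] t 12.125 F [-0.16355042 -0.12835046 -1.11440615] w 0.7221487695073266 pos [0.53890908 0.11783704 0.19874386]
```

View pics/s3.png

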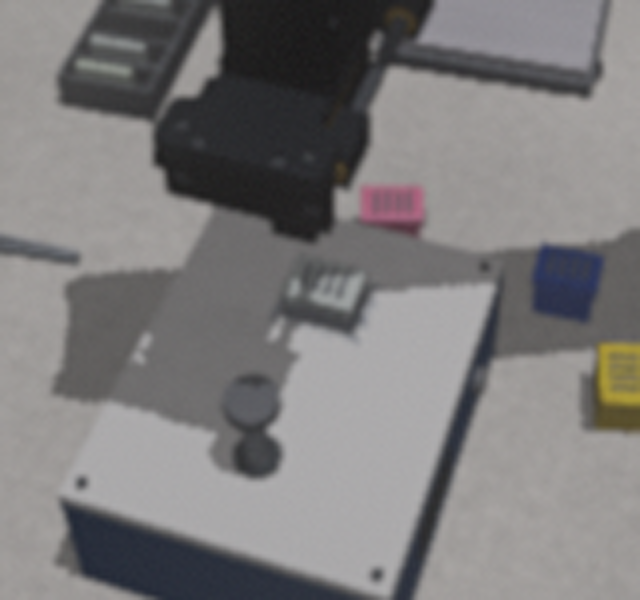

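```bash
python3 -m handwheel '[[0.6,1,15,0,0,0,-1],[0.6,1,35,0,0,0,-1],[0.6,1,55,0,0,0,-1],[0.6,1,72,0,0,0,-1],[0.6,1,84,0,0,0,-1],[0.6,1,91,0,0,0,-1],[0.6,1,94,0,0,0,-1],[0.6,1,95,0,0,0,-1],[0.6,1,95,0,0,0,-1]]'; python3 go.py .5395 .1169 .103 -2.2;python3 -c "
from bench import ctrl;import cv2
cv2.imwrite('pics/s4.png',cv2.resize(cv2.cvtColor(ctrl.get_image('side'),cv2.COLOR_RGB2BGR)[170:320,160:320],None,fx=4,fy=4,interpolation=2))"
```

```text
time: 13.3
position: [0.5399, 0.1158, 0.1041]
tool_rot: [3.141, -0.06, 0.001]
ft_force: [0.2, 0.2, -0.2]
grip_width: 1.004
shift mm [-0.5 -1.1  1.1] turn [ 0.     -0.0008  0.0002] t 13.3 F [ 0.20904049  0.20522465 -0.21027595] w 1.0035817634868622 pos [0.53992251 0.11577073 0.10414817]
```

View pics/s4.png

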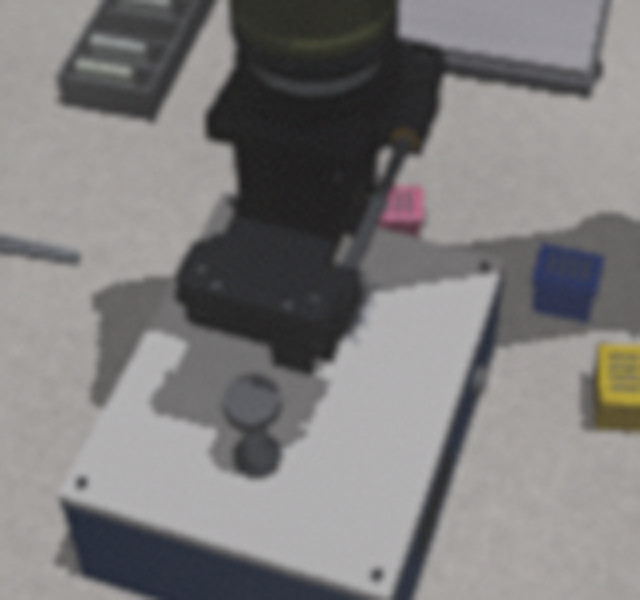

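```bash
python3 -m handwheel '[[0,0,0,0,0,0,-1],[0,0,0,0,0,0,-1]]'; python3 go.py .5395 .1169 .103 -2.2
```

```text
time: 13.6
position: [0.5397, 0.1157, 0.1039]
tool_rot: [3.141, -0.06, 0.0]
ft_force: [0.3, -0.1, 0.1]
grip_width: 1.0
shift mm [-0.2 -1.2  0.9] turn [ 0.0001 -0.0003  0.0002] t 13.6 F [ 0.27857895 -0.06536214  0.13521072] w 1.0002341393342151 pos [0.53969922 0.11571661 0.10390452]
```

```bash
python3 -m handwheel '[[0,-1,0.5,0,0,0,-0.2],[0,-1,0.5,0,0,0,0.3],[0,-1,0.5,0,0,0,0.3],[0,-1,0.5,0,0,0,0.4],[0,-1,0.5,0,0,0,0.5],[0,-1,0.5,0,0,0,1],[0,-1,0.5,0,0,0,1],[0,-1,0.5,0,0,0,1]]' 15; python3 go.py .5395 .1169 .103 -2.2
```

```text
time: 14.6
position: [0.5397, 0.1168, 0.1032]
tool_rot: [3.141, -0.06, 0.0]
ft_force: [-0.2, -0.6, 0.7]
grip_width: 0.327
shift mm [-0.2 -0.1  0.2] turn [ 0.     -0.0001  0.0002] t 14.6 F [-0.16889775 -0.62758435  0.70631837] w 0.32672884970467125 pos [0.53966507 0.11676705 0.10323686]
```

Opening 0.327 × 87 = 28.4 mm, so the mould is held. Lift straight up.

```bash
python3 -m handwheel '[[0,0,0,0,0,0,1],[0,0,-3,0,0,0,1],[0,0,-8,0,0,0,1],[0,0,-14,0,0,0,1],[0,0,-22,0,0,0,1],[0,0,-32,0,0,0,1],[0,0,-45,0,0,0,1],[0,0,-58,0,0,0,1],[0,0,-70,0,0,0,1],[0,0,-77,0,0,0,1],[0,0,-80,0,0,0,1],[0,0,-80,0,0,0,1]]' 25; python3 go.py .515 -.231 .13 1.5;python3 -c "
from bench import ctrl;import cv2
cv2.imwrite('pics/s5.png',cv2.resize(cv2.cvtColor(ctrl.get_image('side'),cv2.COLOR_RGB2BGR)[170:320,160:320],None,fx=4,fy=4,interpolation=2))"
```

```text
time: 16.1
position: [0.5396, 0.1167, 0.1831]
tool_rot: [3.141, -0.06, -0.0]
ft_force: [0.3, 0.2, -1.1]
grip_width: 0.321
shift mm [-11.3 348.4  53.2] turn [ 0.0001  0.0002 -0.0644] t 16.1 F [ 0.30712816  0.24011973 -1.09361419] w 0.32120403610977705 pos [0.53958324 0.1166797  0.18313848]
```

View pics/s5.png

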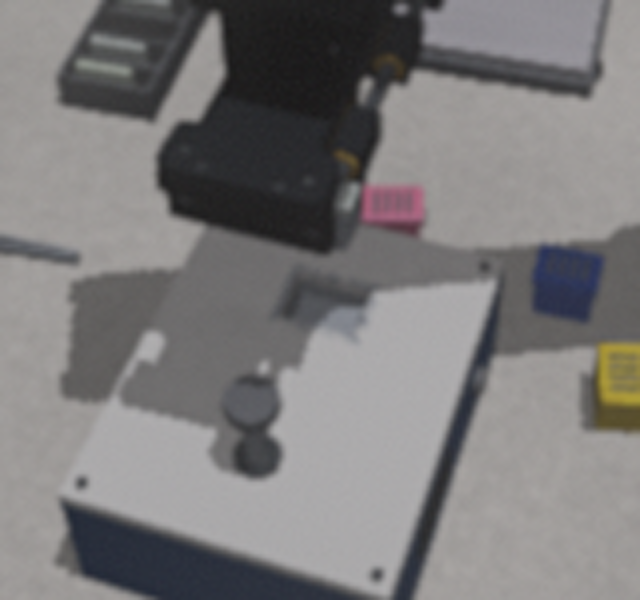

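The well is empty and the mould is in the gripper. Moving to the plate.

```bash
python3 -m handwheel '[[0,15,0,0,0,0,1],[-1,45,0,0,0,0,1],[-3,85,0,0,0,-0.02,1],[-5,130,0,0,0,-0.03,1],[-7,175,10,0,0,-0.05,1],[-8,220,20,0,0,-0.064,1],[-10,265,30,0,0,-0.064,1],[-11,305,40,0,0,-0.064,1],[-11.3,332,48,0,0,-0.064,1],[-11.3,345,52,0,0,-0.064,1],[-11.3,348.4,53,0,0,-0.064,1],[-11.3,348.4,53,0,0,-0.064,1]]'; python3 -m handwheel '[[0,0,0,0,0,0,1],[0,0,0,0,0,0,1]]'; python3 go.py .515 -.231 .0565 1.5;python3 -c "
from bench import ctrl;import cv2
a=[cv2.cvtColor(ctrl.get_image(n),cv2.COLOR_RGB2BGR) for n in('side','top')]
cv2.imwrite('pics/s6.png',cv2.hconcat([cv2.resize(a[0][80:220,210:350],None,fx=3,fy=3,interpolation=2),cv2.resize(a[1][140:280,260:380],None,fx=3,fy=3,interpolation=2)]))"
```

```text
time: 17.65
position: [0.5154, -0.23, 0.1304]
tool_rot: [-3.141, -0.043, -0.0]
ft_force: [0.9, 0.4, -0.9]
grip_width: 0.331
time: 17.9
position: [0.5154, -0.2301, 0.1306]
tool_rot: [3.141, 0.043, 0.001]
ft_force: [-0.2, -0.3, -1.1]
grip_width: 0.322
shift mm [-0.5  0.8 74.1] turn [ 0.0002 -0.0005  0.0011] t 17.9 F [-0.18295131 -0.33148299 -1.05685256] w 0.3224667839935954 pos [ 0.51542198 -0.23014202  0.13057787]
```

View pics/s6.png

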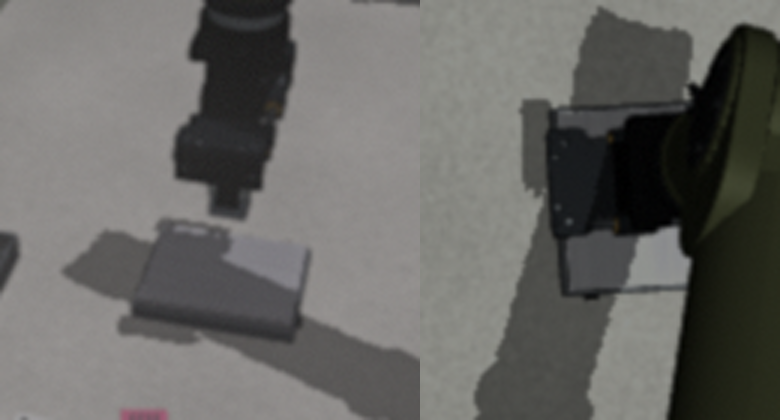

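```bash
python3 -m handwheel '[[0,0,10,0,0,0,1],[0,0,25,0,0,0,1],[0,0,40,0,0,0,1],[0,0,54,0,0,0,1],[0,0,63,0,0,0,1],[0,0,68,0,0,0,1],[0,0,70,0,0,0,1],[0,0,71,0,0,0,1],[0,0,71,0,0,0,1]]';  python3 -m handwheel '[[0,0,0.5,0,0,0,1],[0,0,1,0,0,0,1],[0,0,1.5,0,0,0,1],[0,0,1.5,0,0,0,1]]'
```

```text
time: 19.12
position: [0.5153, -0.2311, 0.0596]
tool_rot: [3.141, 0.041, 0.001]
ft_force: [0.0, -0.2, -0.3]
grip_width: 0.322
time: 19.62
position: [0.515, -0.231, 0.0577]
tool_rot: [3.141, 0.041, -0.0]
ft_force: [-0.4, 0.0, -1.1]
grip_width: 0.325
```

```bash
python3 -m handwheel '[[0,0,0.5,0,0,0,1],[0,0,1,0,0,0,1],[0,0,1,0,0,0,1]]'
```

```text
time: 20.0
position: [0.515, -0.231, 0.0567]
tool_rot: [3.141, 0.041, -0.0]
ft_force: [0.1, 0.8, -0.4]
grip_width: 0.325
```

```bash
python3 -m handwheel '[[0,0,0.5,0,0,0,1],[0,0,0.5,0,0,0,1],[0,0,0.5,0,0,0,1]]'
```

```text
time: 20.38
position: [0.5151, -0.231, 0.0563]
tool_rot: [3.141, 0.041, 0.0]
ft_force: [-0.1, 0.2, -0.7]
grip_width: 0.327
```

```bash
python3 -m handwheel '[[0,0,0.5,0,0,0,1],[0,0,0.5,0,0,0,1],[0,0,0.5,0,0,0,1]]'
```

```text
time: 20.75
position: [0.5151, -0.231, 0.0562]
tool_rot: [3.141, 0.041, -0.0]
ft_force: [-2.9, 0.1, 5.8]
grip_width: 0.326
```

Contact felt (5.8 N, at the expected height). Now release slowly and back straight up.

```bash
python3 -m handwheel '[[0,0,0,0,0,0,0.2],[0,0,0,0,0,0,0],[0,0,0,0,0,0,-0.5],[0,0,0,0,0,0,-0.5],[0,0,-3,0,0,0,-0.5],[0,0,-12,0,0,0,-0.5],[0,0,-30,0,0,0,-0.5],[0,0,-55,0,0,0,-0.5],[0,0,-85,0,0,0,-0.5],[0,0,-115,0,0,0,-0.5],[0,0,-140,0,0,0,-0.5],[0,0,-145,0,0,0,-0.5]]'; python3 go.py .5435 .2172 .2 -2.2;python3 -c "
from bench import ctrl;import cv2
a=[cv2.cvtColor(ctrl.get_image(n),cv2.COLOR_RGB2BGR) for n in('side','top')]
cv2.imwrite('pics/s7.png',cv2.hconcat([cv2.resize(a[0][80:220,210:350],None,fx=3,fy=3,interpolation=2),cv2.resize(a[1][140:280,260:380],None,fx=3,fy=3,interpolation=2)]))"
```

```text
time: 22.25
position: [0.5164, -0.2314, 0.204]
tool_rot: [3.139, 0.041, 0.007]
ft_force: [-0.4, 0.3, 0.2]
grip_width: 0.75
shift mm [  38.7 -447.8    3. ] turn [ 0.0025 -0.0046  0.0643] t 22.25 F [-0.4330929   0.34015224  0.16528481] w 0.749992571907665 pos [ 0.51641933 -0.2314159   0.20399389]
```

View pics/s7.png

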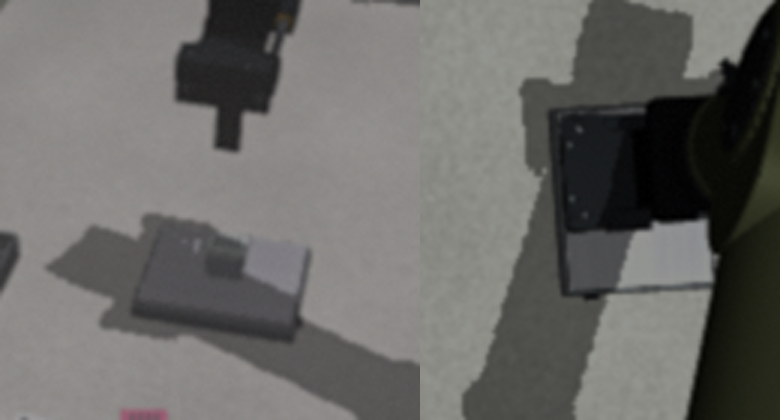

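The mould stands upright in the middle of the plate (side crop (226,255)). Back to the pad.

```bash
python3 -m handwheel '[[2,-20,0,0,0,0,1],[5,-60,0,0,0,0.01,1],[10,-115,0,0,0,0.02,1],[15,-170,0,0,0,0.03,1],[20,-225,0,0,0,0.04,1],[25,-280,0,0,0,0.05,1],[30,-335,0,0,0,0.064,1],[34,-385,0,0,0,0.064,1],[37,-420,0,0,0,0.064,1],[38.5,-440,0,0,0,0.064,1],[38.7,-448,0,0,0,0.064,1],[38.7,-448,0,0,0,0.064,1]]';python3 -m handwheel '[[0,0,8,0,0,0,1],[0,0,20,0,0,0,1],[0,0,30,0,0,0,1],[0,0,35,0,0,0,1],[0,0,35,0,0,0,1],[0,0,35,0,0,0,1]]'; python3 go.py .5435 .2172 .155 -2.2
```

```text
time: 23.85
position: [0.5413, 0.2184, 0.2001]
tool_rot: [3.141, -0.058, -0.002]
ft_force: [0.1, -0.0, -0.6]
grip_width: 0.004
time: 24.6
position: [0.5424, 0.218, 0.166]
tool_rot: [-3.141, 0.06, -0.001]
ft_force: [-0.1, 0.0, -0.1]
grip_width: 0.007
shift mm [ 1.1  0.8 11. ] turn [-0.0002 -0.0005  0.0002] t 24.6 F [-0.09196904  0.03121387 -0.11362461] w 0.0066045670553377565 pos [0.54240034 0.21800142 0.16604662]
```

```bash
python3 -c "
from bench import ctrl;import cv2
a=[cv2.cvtColor(ctrl.get_image(n),cv2.COLOR_RGB2BGR) for n in('side','top')]
cv2.imwrite('pics/s8.png',cv2.hconcat([cv2.resize(a[0][190:330,150:290],None,fx=3,fy=3,interpolation=2),cv2.resize(a[1][140:280,260:380],None,fx=3,fy=3,interpolation=2)]))"
```

```text
(no output)
```

View pics/s8.png

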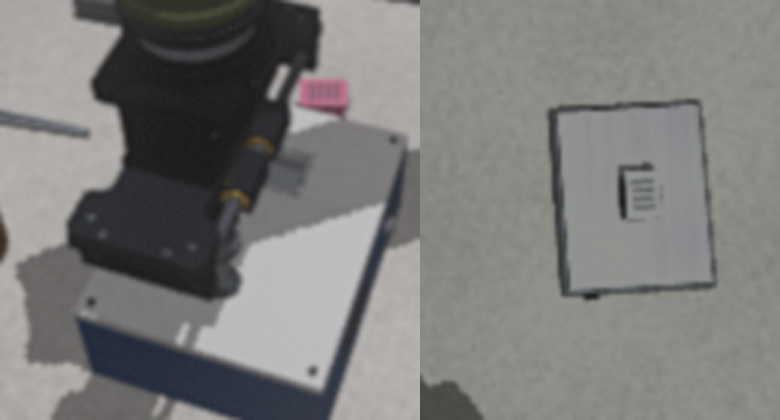

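The mould stands centred on the plate (right crop (640,193)), and the lift is empty and up. Pressing slowly.

```bash
python3 -m handwheel '[[1,0.8,4,0,0,0,1],[1,0.8,8,0,0,0,1],[1,0.8,11,0,0,0,1],[1,0.8,13,0,0,0,1],[1,0.8,14.5,0,0,0,1],[1,0.8,16,0,0,0,1],[1,0.8,17.5,0,0,0,1],[1,0.8,19,0,0,0,1],[1,0.8,20,0,0,0,1],[1,0.8,20,0,0,0,1]]';python3 -m handwheel '[[0,0,1,0,0,0,1],[0,0,2.2,0,0,0,1],[0,0,3.4,0,0,0,1],[0,0,4.6,0,0,0,1],[0,0,5.8,0,0,0,1],[0,0,7,0,0,0,1],[0,0,8.2,0,0,0,1],[0,0,9.4,0,0,0,1],[0,0,10.6,0,0,0,1],[0,0,12,0,0,0,1],[0,0,12,0,0,0,1]]'
```

```text
time: 25.95
position: [0.5431, 0.217, 0.1457]
tool_rot: [3.141, -0.06, -0.0]
ft_force: [-2.1, -0.7, 4.1]
grip_width: 0.007
time: 27.32
position: [0.5431, 0.2171, 0.1338]
tool_rot: [3.141, -0.06, -0.0]
ft_force: [-1.5, -0.7, 6.3]
grip_width: 0.004
```

```bash
python3 -m handwheel '[[0,0,1,0,0,0,1],[0,0,2,0,0,0,1],[0,0,3,0,0,0,1],[0,0,4,0,0,0,1],[0,0,5,0,0,0,1],[0,0,6,0,0,0,1],[0,0,6.8,0,0,0,1],[0,0,6.8,0,0,0,1]]'
```

```text
time: 28.32
position: [0.5431, 0.217, 0.1272]
tool_rot: [3.141, -0.06, 0.0]
ft_force: [-2.9, -1.5, 6.7]
grip_width: 0.004
```

```bash
python3 -m handwheel '[[0,0,0.5,0,0,0,1],[0,0,1,0,0,0,1],[0,0,1,0,0,0,1]]'
```

```text
time: 28.7
position: [0.5432, 0.2171, 0.1264]
tool_rot: [3.141, -0.06, 0.0]
ft_force: [-2.4, -1.6, 6.4]
grip_width: 0.006
```

```bash
python3 -m handwheel '[[0,0,0.4,0,0,0,1],[0,0,0.6,0,0,0,1],[0,0,0.6,0,0,0,1]]'
```

```text
time: 29.08
position: [0.5431, 0.2171, 0.1258]
tool_rot: [3.141, -0.06, 0.0]
ft_force: [-2.7, -1.6, 7.2]
grip_width: 0.006
```

```bash
python3 -m handwheel '[[0,0,0.4,0,0,0,1],[0,0,0.8,0,0,0,1],[0,0,0.8,0,0,0,1]]'
```

```text
time: 29.45
position: [0.5431, 0.2171, 0.125]
tool_rot: [3.141, -0.06, 0.0]
ft_force: [-2.6, -1.4, 6.6]
grip_width: 0.004
```

```bash
python3 -m handwheel '[[0,0,0.4,0,0,0,1],[0,0,0.6,0,0,0,1],[0,0,0.6,0,0,0,1]]'
```

```text
time: 29.82
position: [0.5432, 0.2171, 0.1244]
tool_rot: [3.141, -0.06, 0.0]
ft_force: [-3.4, -1.2, 7.6]
grip_width: 0.004
```

```bash
python3 -m handwheel '[[0,0,0.4,0,0,0,1],[0,0,0.8,0,0,0,1],[0,0,0.8,0,0,0,1]]'
```

```text
time: 30.2
position: [0.5431, 0.2171, 0.1236]
tool_rot: [3.141, -0.06, 0.0]
ft_force: [-2.9, -1.2, 7.8]
grip_width: 0.005
```

```bash
python3 -m handwheel '[[0,0,0.4,0,0,0,1],[0,0,0.6,0,0,0,1],[0,0,0.6,0,0,0,1]]'
```

```text
time: 30.58
position: [0.5431, 0.2171, 0.123]
tool_rot: [3.141, -0.06, 0.0]
ft_force: [-3.5, -0.6, 7.3]
grip_width: 0.006
```

```bash
python3 -m handwheel '[[0,0,0.4,0,0,0,1],[0,0,0.8,0,0,0,1],[0,0,0.8,0,0,0,1]]'
```

```text
time: 30.95
position: [0.5432, 0.2171, 0.1225]
tool_rot: [3.141, -0.06, 0.0]
ft_force: [-4.0, -2.2, 8.7]
grip_width: -0.002
```

```bash
python3 -m handwheel '[[0,0,0.4,0,0,0,1],[0,0,0.6,0,0,0,1],[0,0,0.6,0,0,0,1]]'
```

```text
time: 31.32
position: [0.5431, 0.2171, 0.1221]
tool_rot: [3.141, -0.06, 0.0]
ft_force: [-3.0, -1.4, 10.4]
grip_width: 0.006
```

```bash
python3 -m handwheel '[[0,0,0.3,0,0,0,1],[0,0,0.5,0,0,0,1],[0,0,0.5,0,0,0,1]]'
```

```text
time: 31.7
position: [0.5432, 0.2171, 0.1219]
tool_rot: [3.14, -0.06, 0.001]
ft_force: [-4.3, -1.4, 11.5]
grip_width: 0.002
```

```bash
python3 -m handwheel '[[0,0,0.3,0,0,0,1],[0,0,0.5,0,0,0,1],[0,0,0.5,0,0,0,1]]'
```

```text
time: 32.08
position: [0.5432, 0.2171, 0.1216]
tool_rot: [3.14, -0.06, 0.001]
ft_force: [-4.8, -1.6, 13.6]
grip_width: 0.007
```

Firmly on the stop (13.6 N). Let go slowly, then look.

```bash
python3 -m handwheel '[[0,0,-1,0,0,0,1],[0,0,-2.5,0,0,0,1],[0,0,-4.5,0,0,0,1],[0,0,-7,0,0,0,1],[0,0,-10,0,0,0,1],[0,0,-14,0,0,0,1],[0,0,-20,0,0,0,1],[0,0,-28,0,0,0,1],[0,0,-38,0,0,0,1],[0,0,-50,0,0,0,1],[0,0,-65,0,0,0,1],[0,0,-80,0,0,0,1]]'; python3 -m handwheel '[[-5,40,-15,0,0,0,1],[-10,90,-25,0,0,0,1],[-10,140,-25,0,0,0,1],[-10,190,-25,0,0,0,1],[-10,235,-25,0,0,0,1],[-10,255,-25,0,0,0,1],[-10,260,-25,0,0,0,1],[-10,260,-25,0,0,0,1]]'
python3 -c "
from bench import ctrl;import cv2
a=[cv2.cvtColor(ctrl.get_image(n),cv2.COLOR_RGB2BGR) for n in('side','top')]
cv2.imwrite('pics/side9.png',a[0]);cv2.imwrite('pics/top9.png',a[1])
cv2.imwrite('pics/s9.png',cv2.resize(a[0][210:330,170:300],None,fx=5,fy=5,interpolation=2))"
```

```text
time: 33.58
position: [0.5433, 0.2171, 0.2014]
tool_rot: [-3.141, 0.06, -0.001]
ft_force: [0.2, -0.7, 0.9]
grip_width: 0.004
time: 34.58
position: [0.5234, -0.0415, 0.2256]
tool_rot: [-3.141, 0.059, -0.001]
ft_force: [0.3, -0.5, 0.2]
grip_width: 0.005
```

View pics/s9.png

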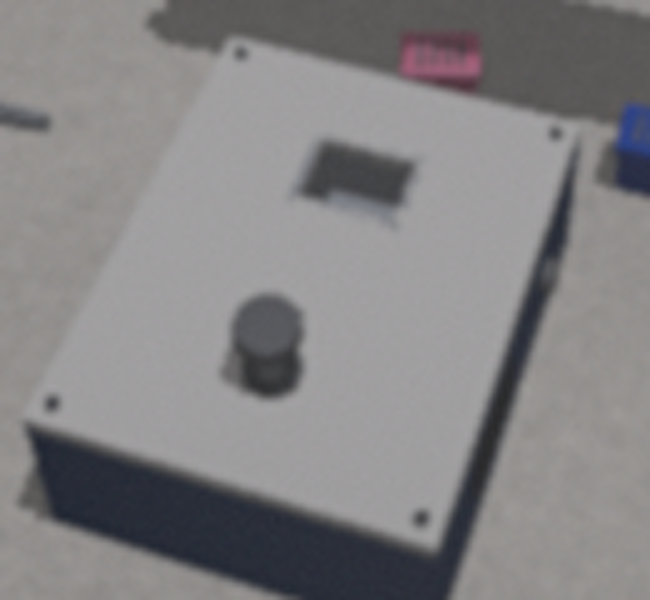

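View pics/top9.png

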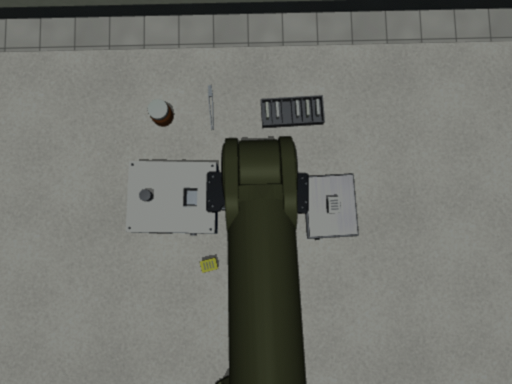

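View pics/side9.png

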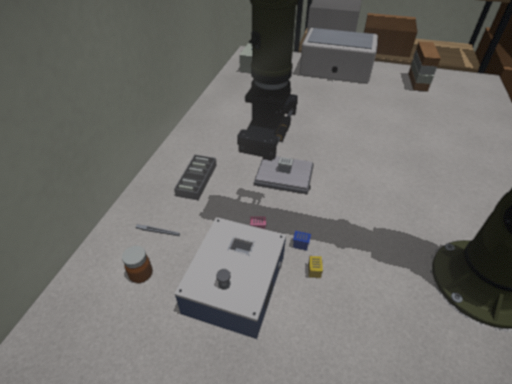

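The pad is back at crop (267,325), the same pixel as when it was latched at the start. The mould is centred on the plate at top (334,204), and the jar, box and forceps haven't moved.

```bash
python3 -c "
from bench import ctrl;print(ctrl.close_job())"
```

```text
the job is handed in; nothing more can be done
None
```

The job is done and handed in at about 35 s of the 72 s allowed; closing it reports no verdict.

- **Release:** I pressed the pad once to its stop, where the force read 12.0 N, and let go. The lift came up with the mould.
- **Mould:** I gripped it across its 28.5 mm sides and lifted it straight out. I set it on the cooling plate until I felt contact (5.8 N), then let go. The later pictures show it standing near the middle of the plate.
- **Relatch:** I pressed the empty lift to its stop (13.6 N at most, as read at the end of each move) and let go. The pad then sat at the same pixel as in the latched picture at the start. The lift joint itself can't be read, so that picture is the only evidence that it latched.
- **Bystanders:** The jar, cassette box and forceps look unmoved in both final pictures.

No check failed. The two cameras disagreed by about 2 mm on positions, within the stated calibration. The force readings drifted by about 1 N with nothing touching the tool.

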